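Find the tray that fits the case

ROBOT

A 6-joint arm with a two-finger parallel gripper is mounted at the origin on a cart in front of the work surface, level with it; the furniture and walls round the work are solid. World frame = base frame: x ahead of the robot, y to its left, z up, the work surface at z = 0. Lengths are in m, angles in degrees, forces in N, time in s.
With the tool pointing down it reaches from about 0.35 to 0.975 m from the base axis. Payload 4.9 kg.
Tool frame: the origin (TCP) lies between the finger pads; the fingertips stand 19 mm ahead of it and the grasp point (between the pads) is the TCP; x points along the fingers, z is the direction in which the jaws open and shut, and the axes are right-handed (so a half turn about x gives the same grasp; the last joint's range is limited). The gripper opens to 85 mm and grips with 20 to 120 N. Pads are 22 mm wide; open, the fingers measure 114 mm over their backs; the gripper's body (76 mm by 85 mm) begins 54 mm behind the grasp point. The pads swing forward as they close: fully open they stand 13 mm farther back than shut.
Start: joints at [-81.131, 3.019, 92.412, -0, 84.569, -6.818], TCP at [0.169, -0.602, 0.25] pointing down, gripper open.
Joint ranges: [-172.51, 172.51], [-57.92, 126.97], [3.15, 148.05], [-58.71, 238.71], [5.1, 150.11], [-179.66, 179.66]. Speed limits (degrees/s): [147.25, 147.25, 180, 180, 180, 180].

INTERFACE

Orientations are given as [roll, pitch, yaw] about the fixed x, y, z axes, in that order (R = Rz(yaw) Ry(pitch) Rx(roll)).
In Python, from workcell import r, capture gives the robot as it stands.
- The arm moves only by the tool jog_arm, never from a script. Its argument "commands" is a list of rows, each a list of 3 entries, a list of its own where there are three numbers: the shift along the tool's x, y, z in m, then the turn, a rotation vector about the tool's x, y, z in rad, then the closure, from 0 (fully open) to 1 (shut). In form: [[[tx, ty, tz], [ax, ay, az], fingers], ...]. A call has 1 to 8 rows; each row is the pose to reach, as a shift and turn from the pose commanded when the call began, along the tool's axes at that moment; what a row does not reach only later rows make up. A row lasts 1/8 s, in which the tool goes at most 62.5 mm and 10.7 degrees, less where a joint would pass 70% of its speed; a pose out of reach is approached as far as the arm can. A call with a gripper value outside its range is refused whole. The fingers move at their own pace and stop on an object; "newtons" is the grip in N (left out, the last holds). Time passes only in rows, so rows that repeat a pose let the fingers close. It gives the time, the measured TCP pose, the force and the opening at its end, in the units of the state.
- r.read_state(): the state, without advancing time (a new reading comes with each control period).
- capture(name): name is "side" or "top"; returns a dict with "pixels" (420x560x3 uint8, blue, green, red), "fx", "fy", "cx", "cy" (pixels), "dist" ([k1, k2, p1, p2, k3] as OpenCV has them; the pictures are not rectified), "extrinsics" (4x4, takes a point from camera to world coordinates). Camera axes: x right, y up, looking along -z (the intrinsics and any distortion apply to the point x, -y, -z); pixel columns grow to the right and rows downward; lengths in m; the calibration is good to about 2 mm. A picture is of the moment at which its call begins. There is no depth.
- r.close_job(): hands the job in, once; it reports no verdict.
The state is a dict: "time_s": time; "joint_pos": joint angles; "joint_vel": joint speeds; "effort": joint torques, N m; "tcp_pos": TCP position; "ee_rot": TCP orientation; "contact_force": force on the tool from outside, world axes, zero at the start; "ft_torque": the same for the moment, N m; "finger_gap": opening from 0.0 (shut) to 1.0 (fully open).
Only numpy, scipy, OpenCV 4.12 (cv2) and the standard library are available. Lean on these libraries where they do the work, as an engineer would, in place of code of your own. Each camera call takes 0.05 s, during which the arm holds its last target.

TASK

One of the three blue lift-out trays belongs in the grey case inside the yellow frame; they are nearly alike, so try them in that case one after another until you find the one that goes all the way down to the floor of its pocket. Leave that tray fully home and level in the case, with the other two standing upright on the bench beside the case and not on anything, and leave everything else on the bench where it is.

Things in the scene. Friction and masses are not known exactly. Their poses are not given: they have to be found in the camera images.
- frame: flat yellow frame, 150x184 mm outside, 5 mm thick, fixed to the bench round the case to be filled: a fixed grey block, 116 (x) by 150 (y) by 36 mm high, with one rectangular pocket, long side along y. Origin: on the bench surface, under the centre of the pocket. Two grey cases, alike outside, with other pockets, stand fixed behind it without a frame; not to be used.
- pocket_floor (a point): centre of the floor of the framed case's pocket, 4 mm above the bench; axes as the frame's. The pocket is 5 mm longer and 5 mm wider than one of the trays, and for either of the other two it is at least 4 mm too short or too narrow. Which tray fits differs from start to start.
- pocket_mouth (a point): centre of the mouth of that pocket, level with the case's top, 36 mm above the bench; its edge has a 4 mm chamfer all round.
- tray_a: loose blue open tray, one of three, 68 mm along x, 126 mm along y, rim 45 mm high, 0.18 to 0.35 kg. Origin: centre of the underside; z up. A black carrying bar, 14 mm thick (along x), runs along y over its middle from end to end, 62 to 78 mm above the origin, free space between bar and rim: take it from above. It fits its pocket either way round (half a turn).
- tray_b: loose blue open tray, one of three, 77 mm along x, 117 mm along y, rim 45 mm high, 0.18 to 0.35 kg. Origin: centre of the underside; z up. A black carrying bar, 14 mm thick (along x), runs along y over its middle from end to end, 62 to 78 mm above the origin, free space between bar and rim: take it from above. It fits its pocket either way round (half a turn).
- tray_c: loose blue open tray, one of three, 86 mm along x, 108 mm along y, rim 45 mm high, 0.18 to 0.35 kg. Origin: centre of the underside; z up. A black carrying bar, 14 mm thick (along x), runs along y over its middle from end to end, 62 to 78 mm above the origin, free space between bar and rim: take it from above. It fits its pocket either way round (half a turn).
- the_mug: bystander: grey-blue mug, 85x115x88 mm; origin at the centre of its underside. To be left alone.
- the_oil_can: bystander: red oil can with a thin spout, 80x142x174 mm; origin at the centre of its underside. To be left alone.
There are look-alikes about, which are no part of the job. What is shaped like the tray_b but orange is not meant.

How it is judged:
By the outcome, as a careful person would: the job done as asked, in the order asked, and still so for the second after the job is handed in, with the robot touching nothing.
It also fails if it takes over 72 s, if anything falls off the work surface, if the arm or the gripper's body presses on something with over 40 N, if the wrist force passes 120 N, or if a joint passes its speed limit or range.

## Working session

There is one attempt and no reset: what is moved stays moved. The work goes in short steps, Python scripts to look and compute and a tool call to move; the robot and the scene stay as the last step left them, time stands still between calls to the robot, and variables do not carry over. Pictures are saved under pics/ and viewed, and the job is handed in when it is done.

Besides the shell and the picture viewer there is one more tool, called after ">>>" by a JSON object that holds its "fn" and its "kwargs". jog_arm: Moves the arm, as the interface text tells. Its arguments: {"type":"object","properties":{"commands":{"type":"array"},"newtons":{"type":"number"}},"required":["commands"]}

```bash
ls; mkdir -p pics; python3 - <<'E'
from workcell import r, capture
import cv2,json,numpy as np
print(r.read_state())
for n in ("top","side"):
    c=capture(n); cv2.imwrite(f"pics/{n}0.png",c["pixels"]); 
    print(n,{k:(np.round(v,4).tolist() if k!="pixels" else 0) for k,v in c.items()})
E
```

```text
pics
{'time_s': 0.0, 'joint_pos': array([-8.11323356e+01,  3.05512408e+00,  9.24928322e+01,  7.24621929e-04,
        8.45683400e+01, -6.81976558e+00]), 'joint_vel': array([ 0.13362051,  0.0759578 , -0.01959313,  0.11463739,  0.06533537,
       -0.00458766]), 'effort': array([ 6.18452559e-04, -3.93681693e+01, -3.70175707e+01, -5.59476621e-05,
        7.15182090e-03,  7.80122036e-06]), 'tcp_pos': array([ 0.16888918, -0.60113846,  0.24907836]), 'ee_rot': array([172.82491101,  89.88370148,  98.51227164]), 'contact_force': array([0.36299302, 0.22491182, 0.30809768]), 'ft_torque': array([-0.01382144, -0.00637602, -0.01292629]), 'finger_gap': 0.9970738208608639}
top {'pixels': 0, 'fx': 460.1152, 'fy': 460.1152, 'cx': 287.599, 'cy': 213.9791, 'dist': [0.0137, 0.0, 0.0, 0.0, 0.0], 'extrinsics': [[0.0179, 0.9914, -0.13, 0.3084], [-0.9997, 0.0199, 0.0138, -0.0143], [0.0163, 0.1297, 0.9914, 1.7069], [0.0, 0.0, 0.0, 1.0]]}
side {'pixels': 0, 'fx': 450.4565, 'fy': 450.4565, 'cx': 285.3226, 'cy': 204.822, 'dist': [-0.1496, 0.0, 0.0, 0.0, 0.0], 'extrinsics': [[0.9836, -0.1335, 0.1213, 0.741], [0.1797, 0.6681, -0.7221, -1.166], [0.0154, 0.732, 0.6811, 1.1354], [0.0, 0.0, 0.0, 1.0]]}
```

View pics/top0.png

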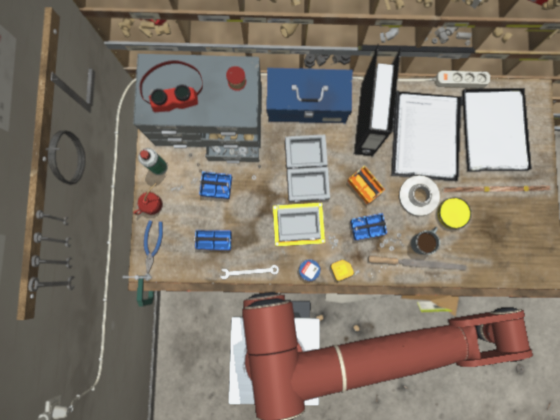

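View pics/side0.png

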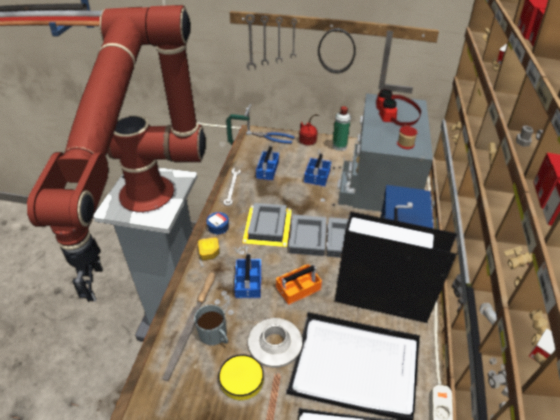

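```bash
cat > h.py <<'E'
import numpy as np, cv2
def K(c): return np.array([[c["fx"],0,c["cx"]],[0,c["fy"],c["cy"]],[0,0,1.]])
def ray(c,uv):
    p=cv2.undistortPoints(np.array(uv,float).reshape(-1,1,2),K(c),np.array(c["dist"],float)).reshape(-1,2)
    d=np.c_[p[:,0],-p[:,1],-np.ones(len(p))]
    E=np.array(c["extrinsics"]); return E[:3,3], d@E[:3,:3].T
def plane(c,uv,z):
    o,d=ray(c,uv); return o+d*((z-o[2])/d[:,2])[:,None]
def proj(c,P):
    E=np.array(c["extrinsics"]); q=(np.atleast_2d(P)-E[:3,3])@E[:3,:3]
    q=q*[1,-1,-1]
    return cv2.projectPoints(q,np.zeros(3),np.zeros(3),K(c),np.array(c["dist"],float))[0].reshape(-1,2)
def blobs(c,lo,hi,amin):
    h=cv2.cvtColor(c["pixels"],cv2.COLOR_BGR2HSV); m=cv2.inRange(h,np.array(lo),np.array(hi))
    cs,_=cv2.findContours(m,cv2.RETR_EXTERNAL,cv2.CHAIN_APPROX_NONE)
    return m,[k for k in cs if cv2.contourArea(k)>amin]
E
python3 - <<'E'
from workcell import capture
from h import *
t=capture("top");s=capture("side")
def crop(c,x,y,w,h,f,n): cv2.imwrite("pics/"+n,cv2.resize(c["pixels"][y:y+h,x:x+w],None,fx=f,fy=f,interpolation=cv2.INTER_CUBIC))
crop(t,190,130,210,125,3.8,"tc1.png"); crop(s,215,140,120,170,3.5,"sc1.png")
for n,c in (("top",t),("side",s)):
    m,b=blobs(c,(100,90,40),(125,255,255),60)
    for k in b:
        x,y,w,h=cv2.boundingRect(k); print(n,x,y,w,h,cv2.contourArea(k),cv2.minAreaRect(k))
        
E
```

```text
top 195 231 36 19 497.5 ((212.5, 240.0), (18.0, 35.0), 90.0)
top 152 222 10 33 62.5 ((158.1022186279297, 238.4905242919922), (5.291204452514648, 32.98075866699219), 13.134021759033203)
top 351 214 36 26 540.0 ((368.33782958984375, 226.52703857421875), (21.536266326904297, 33.37299728393555), 80.53767395019531)
top 200 172 32 27 527.0 ((215.27438354492188, 185.03048706054688), (29.92694854736328, 23.853214263916016), 6.34019136428833)
top 267 68 85 54 4048.0 ((308.8436279296875, 94.59855651855469), (83.43412017822266, 52.777530670166016), 1.4688007831573486)
side 234 259 27 39 798.0 ((247.0, 278.0), (38.0, 26.0), 90.0)
side 207 213 21 21 139.5 ((218.6000213623047, 224.2000274658203), (17.88854217529297, 21.466251373291016), 63.43495178222656)
side 382 185 51 44 1497.5 ((408.7899475097656, 205.97000122070312), (51.90163803100586, 37.61808395385742), 8.130102157592773)
side 304 159 27 27 413.5 ((316.9698181152344, 171.4943389892578), (23.46607208251953, 24.694664001464844), 10.619654655456543)
side 256 152 23 28 389.5 ((266.7270202636719, 165.2621612548828), (18.306848526000977, 29.48211097717285), 17.10272979736328)
side 50 24 18 11 81.5 ((57.61516189575195, 29.834270477294922), (17.014371871948242, 9.743912696838379), 12.994616508483887)
```

View pics/tc1.png

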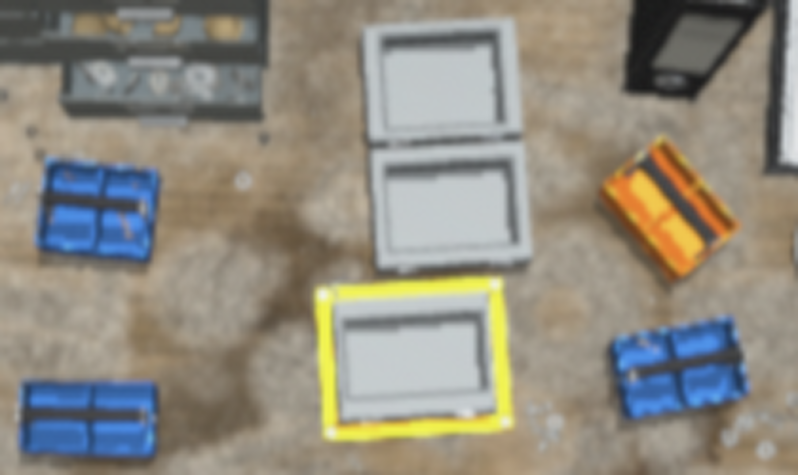

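View pics/sc1.png

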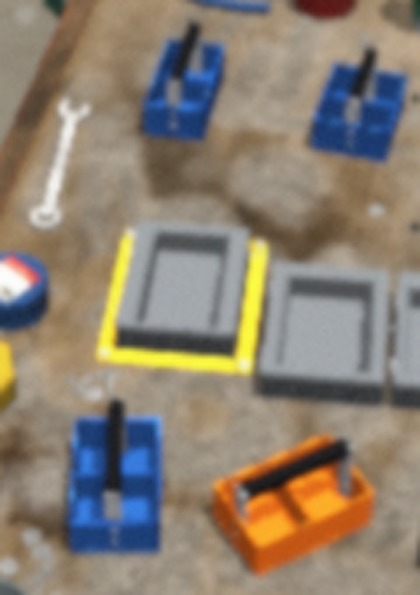

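```bash
python3 - <<'E'
from workcell import capture
from h import *
t=capture("top");s=capture("side")
# yellow frame outer at z=.005
for n,c in (("top",t),("side",s)):
    m,b=blobs(c,(24,120,120),(34,255,255),100)
    for k in b:
        r_=cv2.minAreaRect(k); 
        P=plane(c,k.reshape(-1,2).astype(float),.005)[:,:2].astype(np.float32)
        q=cv2.minAreaRect(P); print(n,r_[0],np.round(q[0],4),np.round(q[1],4),round(q[2],2))
    m,b=blobs(c,(100,90,40),(125,255,255),380)
    if n=="top":
      for k in b:
        P=plane(c,k.reshape(-1,2).astype(float),.045)[:,:2].astype(np.float32)
        q=cv2.minAreaRect(P); print("tray",np.round(q[0],4),np.round(q[1],4),round(q[2],2))
# rectified views, plane z=.036, 1px=0.4mm, about frame
x0,y0=plane(t,[[299,223]],.036)[0,:2]; print(x0,y0)
def rect(c,z,cx,cy,w=.22,h=.16,f=3000):
    U,V=np.meshgrid(np.arange(int(w*f)),np.arange(int(h*f)))
    P=np.stack([cx+h/2-V/f,cy+w/2-U/f,np.full(U.shape,z)],-1).reshape(-1,3)
    q=proj(c,P).astype(np.float32).reshape(*U.shape,2)
    return cv2.remap(c["pixels"],q[...,0],q[...,1],cv2.INTER_CUBIC)
cv2.imwrite("pics/rt.png",rect(t,.036,x0,y0)); cv2.imwrite("pics/rs.png",rect(s,.036,x0,y0))
E
```

```text
top (342.137939453125, 268.8448181152344) [ 0.3321 -0.2423] [0.0615 0.0646] 22.36
top (298.566162109375, 226.05836486816406) [ 0.4874 -0.0794] [0.1391 0.1854] 4.77
top (455.0, 213.0) [ 0.5504 -0.6647] [0.1131 0.113 ] 19.5
tray [0.4263 0.2312] [0.065  0.1259] 1.11
tray [ 0.4855 -0.3324] [0.078  0.1206] 12.04
tray [0.628  0.2294] [0.1088 0.0886] 84.95
tray [ 0.9828 -0.1103] [0.207  0.3164] 0.03
side (240.5, 377.0) [ 0.5429 -0.649 ] [0.1149 0.1271] 12.21
side (208.24325561523438, 245.95947265625) [ 0.3222 -0.2175] [0.0607 0.0645] 24.09
side (266.7310791015625, 226.22760009765625) [ 0.4971 -0.0852] [0.156  0.1835] 4.99
0.4950654664677139 -0.07980249247276786
```

View pics/rt.png

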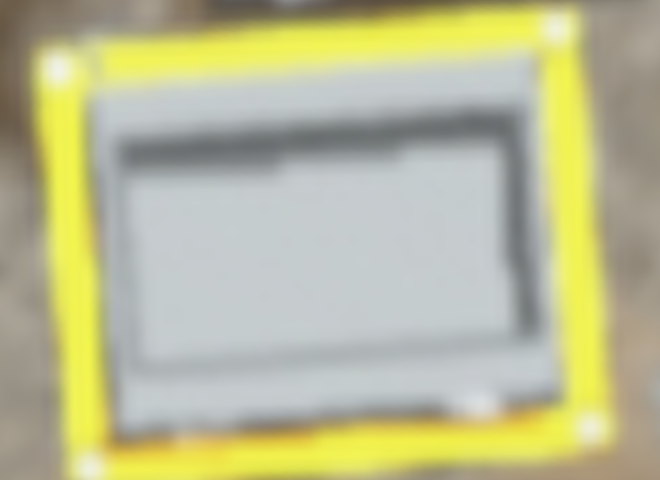

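View pics/rs.png

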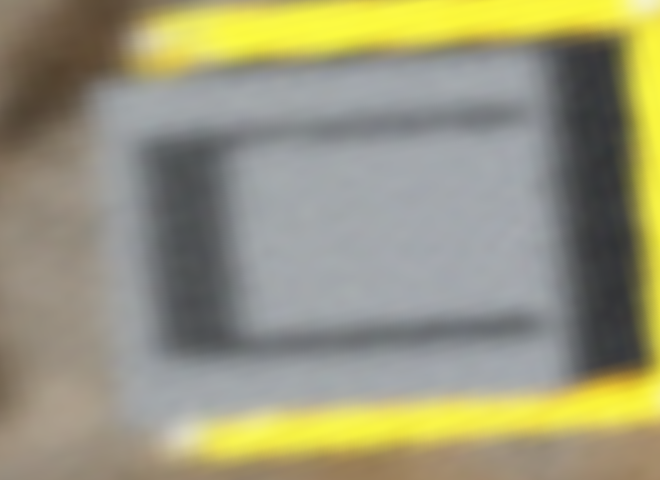

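```bash
python3 - <<'E'
from workcell import capture
from h import *
t=capture("top");s=capture("side")
cen=np.array([.4935,-.081]);th=np.radians(4.6)
for it in range(2):
  out=[]
  for n,c in (("top",t),("side",s)):
    pts=[]
    for a,b in((1,1),(1,-1),(-1,-1),(-1,1)):
        R=np.array([[np.cos(th),-np.sin(th)],[np.sin(th),np.cos(th)]])
        p=cen+R@[a*.0675,b*.085]; u=proj(c,[[*p,.005]])[0]
        # white = high blue channel relative to yellow
        x,y=np.round(u).astype(int); w=c["pixels"][y-4:y+5,x-4:x+5,0].astype(float)
        w=np.clip(w-110,0,None)
        Y,X=np.mgrid[y-4:y+5,x-4:x+5]
        g=cv2.cvtColor(c["pixels"],cv2.COLOR_BGR2GRAY)[y-4:y+5,x-4:x+5]; w=w*(g>185)
        pts.append([(w*X).sum()/w.sum(),(w*Y).sum()/w.sum()] if w.sum()>0 else [np.nan]*2)
    P=plane(c,pts,.005)[:,:2]; 
    print(n,np.round(pts,1).tolist(),np.round(P,4).tolist(),"cen",P.mean(0),"yaw",np.degrees([np.arctan2(-(P[0]-P[1])[0],(P[0]-P[1])[1]),np.arctan2(-(P[3]-P[2])[0],(P[3]-P[2])[1])]),"len",np.linalg.norm(P-np.roll(P,-1,0),axis=1))
# bar of tray at (213,240): dark pixels
for n,c,(x,y) in (("top",t,(213,240)),("side",s,(267,163))):
    g=c["pixels"].max(2); m=(g<75).astype(np.uint8); 
    w=np.zeros_like(m); w[y-14:y+18,x-22:x+22]=m[y-14:y+18,x-22:x+22]
    cs,_=cv2.findContours(w,cv2.RETR_EXTERNAL,cv2.CHAIN_APPROX_NONE)
    for k in cs:
        if cv2.contourArea(k)>8: print(n,cv2.boundingRect(k),cv2.minAreaRect(k),plane(c,[cv2.minAreaRect(k)[0]],.078)[0])
x,y=190,220
cv2.imwrite("pics/bar_t.png",cv2.resize(t["pixels"][222:258,190:236],None,fx=12,fy=12,interpolation=cv2.INTER_NEAREST))
cv2.imwrite("pics/bar_s.png",cv2.resize(s["pixels"][142:186,246:292],None,fx=12,fy=12,interpolation=cv2.INTER_NEAREST))
E
```

```text
top [[276.5, 208.2], [318.1, 206.2], [322.6, 240.6], [276.6, 243.4]] [[0.5527, 0.0037], [0.5632, -0.1517], [0.4347, -0.1696], [0.4209, 0.0009]] cen [ 0.49286821 -0.07919743] yaw [3.88400001 4.62581698] len [0.15577248 0.12976776 0.17103436 0.13179878]
side [[288.7, 209.5], [284.3, 243.7], [244.3, 240.2], [252.2, 207.3]] [[0.5564, 0.0103], [0.5709, -0.1577], [0.4346, -0.1684], [0.4233, -0.0044]] cen [ 0.4962653  -0.08004362] yaw [4.93201215 3.94174456] len [0.16863459 0.13670852 0.16443015 0.13390111]
top [[276.5, 208.2], [318.1, 206.2], [322.6, 240.6], [276.6, 243.4]] [[0.5527, 0.0037], [0.5632, -0.1517], [0.4347, -0.1696], [0.4209, 0.0009]] cen [ 0.49286821 -0.07919743] yaw [3.88400001 4.62581698] len [0.15577248 0.12976776 0.17103436 0.13179878]
side [[288.7, 209.5], [284.3, 243.7], [244.3, 240.2], [252.2, 207.3]] [[0.5564, 0.0103], [0.5709, -0.1577], [0.4346, -0.1684], [0.4233, -0.0044]] cen [ 0.4962653  -0.08004362] yaw [4.93201215 3.94174456] len [0.16863459 0.13670852 0.16443015 0.13390111]
side (264, 149, 8, 13) ((267.2876892089844, 154.73287963867188), (3.6282756328582764, 13.342691421508789), 20.556045532226562) [0.4316556  0.22462763 0.078     ]
```

View pics/bar_t.png

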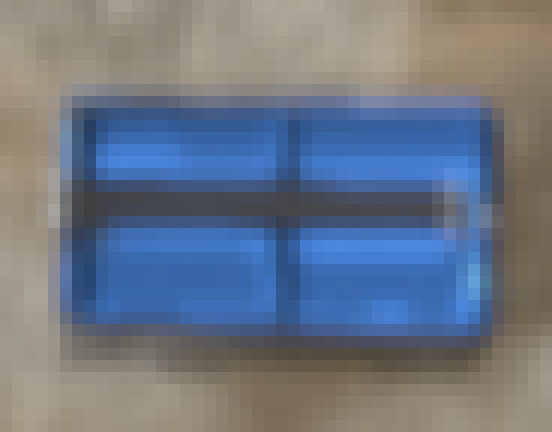

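View pics/bar_s.png

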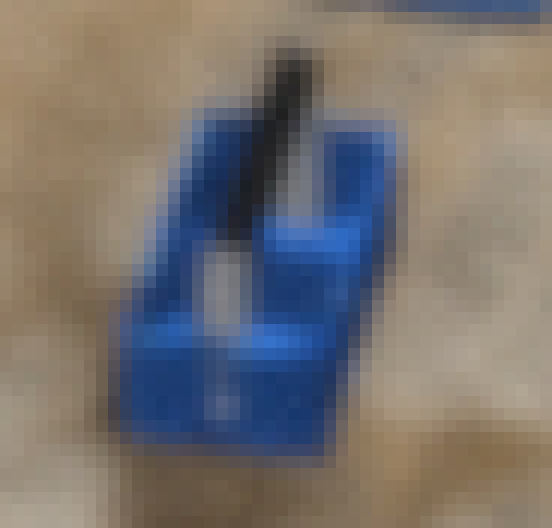

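```bash
python3 - <<'E'
from workcell import capture
from h import *
t=capture("top");s=capture("side")
print("bar top ends", plane(t,[[196.5,238.3],[226,239.2],[211.2,238.7]],.078))
print("bar side ends", plane(s,[[246+24.2-.5,142+4.7-.5],[246+19.7-.5,142+19-.5]],.074))
for n,c,r0 in (("top",t,(213,240)),("side",s,(267,165))):
    m,b=blobs(c,(100,90,40),(125,255,255),380)
    for k in b:
        if abs(np.array(cv2.minAreaRect(k)[0])-r0).max()<6:
            P=plane(c,k.reshape(-1,2).astype(float),.045)[:,:2]
            print(n,P.min(0),P.max(0))
# pocket edges in both views: rectify at z=.036 aligned, profile
th=np.radians(4.6);R=np.array([[np.cos(th),-np.sin(th)],[np.sin(th),np.cos(th)]]);cen=np.array([.4945,-.0796])
for n,c in(("top",t),("side",s)):
  g=cv2.cvtColor(c["pixels"],cv2.COLOR_BGR2GRAY)
  def samp(a,b):
    p=np.c_[cen+np.c_[a,b]@R.T,np.full(len(a),.036)];q=proj(c,p).astype(np.float32)
    return cv2.remap(g,q[:,0].copy(),q[:,1].copy(),cv2.INTER_LINEAR).ravel().astype(int)
  L=np.arange(-.07,.0701,.003);M=np.arange(-.087,.0871,.003)
  print(n,"x-profile");
  pr=np.mean([samp(L,np.full(len(L),b)) for b in np.linspace(-.03,.03,15)],0); print(list(zip((L*1000).round().astype(int).tolist(),pr.astype(int).tolist())))
  pr=np.mean([samp(np.full(len(M),a),M) for a in np.linspace(-.02,.015,15)],0); print(list(zip((M*1000).round().astype(int).tolist(),pr.astype(int).tolist())))
E
```

```text
bar top ends [[0.42886341 0.2833211  0.078     ]
 [0.42764907 0.17927949 0.078     ]
 [0.42842882 0.23151506 0.078     ]]
bar side ends [[0.42795874 0.28812375 0.074     ]
 [0.43038102 0.19175475 0.074     ]]
top [0.3934467  0.16771314] [0.45995477 0.29542014]
side [0.39839508 0.11665442] [0.47175212 0.28737825]
top x-profile
[(-70, 219), (-67, 211), (-64, 185), (-61, 153), (-58, 151), (-55, 174), (-52, 193), (-49, 200), (-46, 199), (-43, 193), (-40, 183), (-37, 181), (-34, 188), (-31, 197), (-28, 201), (-25, 201), (-22, 201), (-19, 201), (-16, 202), (-13, 201), (-10, 202), (-7, 202), (-4, 202), (-1, 202), (2, 201), (5, 201), (8, 201), (11, 201), (14, 201), (17, 201), (20, 198), (23, 188), (26, 168), (29, 143), (32, 121), (35, 115), (38, 132), (41, 162), (44, 185), (47, 197), (50, 200), (53, 204), (56, 211), (59, 220), (62, 223), (65, 222), (68, 215)]
[(-87, 205), (-84, 221), (-81, 223), (-78, 222), (-75, 211), (-72, 193), (-69, 169), (-66, 141), (-63, 124), (-60, 145), (-57, 175), (-54, 195), (-51, 201), (-48, 201), (-45, 201), (-42, 201), (-39, 201), (-36, 201), (-33, 201), (-30, 2
[... 949 characters left out ...]
42), (62, 154), (65, 193), (68, 220)]
[(-87, 61), (-84, 70), (-81, 86), (-78, 108), (-75, 128), (-72, 146), (-69, 158), (-66, 163), (-63, 165), (-60, 166), (-57, 167), (-54, 167), (-51, 167), (-48, 166), (-45, 166), (-42, 167), (-39, 167), (-36, 166), (-33, 167), (-30, 166), (-27, 166), (-24, 167), (-21, 167), (-18, 167), (-15, 166), (-12, 167), (-9, 167), (-6, 166), (-3, 166), (0, 166), (3, 166), (6, 166), (9, 166), (12, 166), (15, 166), (18, 166), (21, 165), (24, 161), (27, 153), (30, 140), (33, 122), (36, 104), (39, 91), (42, 84), (45, 81), (48, 82), (51, 86), (54, 94), (57, 108), (60, 124), (63, 140), (66, 151), (69, 157), (72, 157), (75, 154), (78, 150), (81, 146), (84, 144), (87, 143)]
```

```bash
cat > go.py <<'E'
import sys,numpy as np
from scipy.spatial.transform import Rotation as Ro
from workcell import r
def tgt(yaw): # tool x down, jaw z axis at yaw from world x
    z=np.array([np.cos(np.radians(yaw)),np.sin(np.radians(yaw)),0]);x=np.array([0,0,-1.]);y=np.cross(z,x)
    return np.c_[x,y,z]
def show(*T):
    s=r.read_state();p=np.array(s["tcp_pos"]);A=Ro.from_euler("xyz",s["ee_rot"],degrees=True).as_matrix()
    print("t",round(s["time_s"],2),"p",p.round(4),"jawyaw",round(np.degrees(np.arctan2(A[1,2],A[0,2])),2),"xax",A[:,0].round(4),"F",np.round(s["contact_force"],1),"gap",round(s["finger_gap"],3),"q",np.round(s["joint_pos"],0))
    for x,y,z,w in T:
        rv=Ro.from_matrix(A.T@tgt(w)).as_rotvec()
        print((x,y,z,w),"shift",(A.T@(np.array([x,y,z])-p)).round(4),"rot",rv.round(4),"deg",round(np.degrees(np.linalg.norm(rv)),1))
if __name__=="__main__": show(*[tuple(map(float,a.split(","))) for a in sys.argv[1:]])
E
python3 go.py .43,-.15,.25,-1 .43,-.15,.25,179 .428,.2315,.25,-1 .428,.2315,.25,179 .428,.2315,.0705,179
```

```text
t 0.5 p [ 0.169  -0.6017  0.2502] jawyaw -74.31 xax [-0.e+00  1.e-04 -1.e+00] F [ 0.1 -0.4  0.3] gap 1.0 q [-81.   3.  92.   0.  85.  -7.]
(0.43, -0.15, 0.25, -1.0) shift [ 3.000e-04  3.734e-01 -3.643e-01] rot [-1.2795e+00 -1.0000e-04 -1.0000e-04] deg 73.3
(0.43, -0.15, 0.25, 179.0) shift [ 3.000e-04  3.734e-01 -3.643e-01] rot [ 1.8621e+00 -1.0000e-04  1.0000e-04] deg 106.7
(0.428, 0.2315, 0.25, -1.0) shift [ 3.000e-04  4.747e-01 -7.321e-01] rot [-1.2795e+00 -1.0000e-04 -1.0000e-04] deg 73.3
(0.428, 0.2315, 0.25, 179.0) shift [ 3.000e-04  4.747e-01 -7.321e-01] rot [ 1.8621e+00 -1.0000e-04  1.0000e-04] deg 106.7
(0.428, 0.2315, 0.0705, 179.0) shift [ 0.1798  0.4747 -0.7321] rot [ 1.8621e+00 -1.0000e-04  1.0000e-04] deg 106.7
```

>>> {"fn": "jog_arm", "kwargs": {"commands": [[[0, 0.373, -0.364], [-1.28, 0, 0], 0], [[0, 0.373, -0.364], [-1.28, 0, 0], 0], [[0, 0.373, -0.364], [-1.28, 0, 0], 0], [[0, 0.373, -0.364], [-1.28, 0, 0], 0], [[0, 0.373, -0.364], [-1.28, 0, 0], 0], [[0, 0.373, -0.364], [-1.28, 0, 0], 0], [[0, 0.373, -0.364], [-1.28, 0, 0], 0], [[0, 0.475, -0.732], [-1.28, 0, 0], 0]]}}

```text
time_s: 1.5
tcp_pos: [0.3943, -0.1588, 0.2507]
ee_rot: [-4.0, 89.9, -4.9]
contact_force: [1.1, 0.9, 0.0]
finger_gap: 1.0
```

```bash
python3 go.py .428,.2315,.25,-1
```

```text
t 1.5 p [ 0.3943 -0.1588  0.2507] jawyaw -0.9 xax [ 9.e-04 -1.e-04 -1.e+00] F [1.1 0.9 0. ] gap 1.0 q [-32. -26. 118.   0.  89. -31.]
(0.428, 0.2315, 0.25, -1.0) shift [0.0007 0.3908 0.0276] rot [0.0017 0.0009 0.0001] deg 0.1
```

>>> {"fn": "jog_arm", "kwargs": {"commands": [[[0, 0.38, 0.028], [0, 0, 0], 0], [[0, 0.38, 0.028], [0, 0, 0], 0], [[0, 0.38, 0.028], [0, 0, 0], 0], [[0, 0.38, 0.028], [0, 0, 0], 0], [[0, 0.38, 0.028], [0, 0, 0], 0], [[0, 0.38, 0.028], [0, 0, 0], 0], [[0, 0.38, 0.028], [0, 0, 0], 0], [[0, 0.38, 0.028], [0, 0, 0], 0]]}}

```text
time_s: 2.5
tcp_pos: [0.4277, 0.2189, 0.2502]
ee_rot: [-112.2, 90.0, -113.1]
contact_force: [-0.3, 0.1, -0.3]
finger_gap: 0.999
```

```bash
python3 go.py .428,.2315,.12,-1  .428,.2315,.0705,-1
```

```text
t 2.5 p [0.4277 0.2189 0.2502] jawyaw -0.91 xax [-3.e-04 -7.e-04 -1.e+00] F [-0.3  0.1 -0.3] gap 0.999 q [ 18. -17. 111.  -0.  86.  19.]
(0.428, 0.2315, 0.12, -1.0) shift [1.302e-01 1.270e-02 1.000e-04] rot [ 0.0015 -0.0003  0.0007] deg 0.1
(0.428, 0.2315, 0.0705, -1.0) shift [1.797e-01 1.270e-02 1.000e-04] rot [ 0.0015 -0.0003  0.0007] deg 0.1
```

>>> {"fn": "jog_arm", "kwargs": {"commands": [[[0.06, 0.013, 0], [0, 0, 0], 0], [[0.12, 0.013, 0], [0, 0, 0], 0], [[0.16, 0.013, 0], [0, 0, 0], 0], [[0.18, 0.013, 0], [0, 0, 0], 0], [[0.18, 0.013, 0], [0, 0, 0], 0.6], [[0.18, 0.013, 0], [0, 0, 0], 0.6]], "newtons": 40}}

```text
time_s: 3.25
tcp_pos: [0.4292, 0.2312, 0.0717]
ee_rot: [16.4, 89.9, 15.3]
contact_force: [0.1, 0.1, 0.1]
finger_gap: 0.606
```

```bash
python3 - <<'E'
from workcell import capture
import cv2,go
go.show()
t=capture("top");s=capture("side")
a=cv2.resize(t["pixels"][200:280,160:260],(500,400),interpolation=cv2.INTER_CUBIC)
b=cv2.resize(s["pixels"][115:205,235:310],(300,360),interpolation=cv2.INTER_CUBIC)
import numpy as np
o=np.zeros((400,800,3),np.uint8);o[:,:500]=a;o[:360,500:]=b;cv2.imwrite("pics/g1.png",o)
E
```

```text
t 3.25 p [0.4292 0.2312 0.0717] jawyaw -1.07 xax [ 2.1e-03  6.0e-04 -1.0e+00] F [0.1 0.1 0.1] gap 0.606 q [ 20.  -5. 119.  -0.  66.  21.]
```

View pics/g1.png

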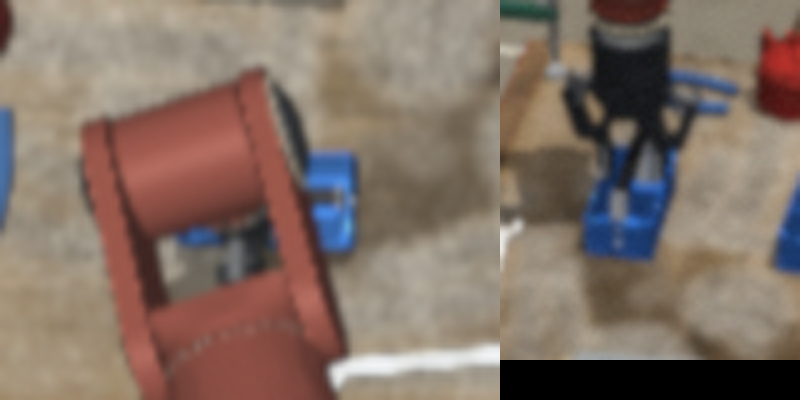

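The tray at top-view (213,240) is still in place, with the fingers on either side of its bar (side crop, about (625,160)). Next I close and lift.

>>> {"fn": "jog_arm", "kwargs": {"commands": [[[0.001, 0, 0], [0, 0, 0], 1], [[0.001, 0, 0], [0, 0, 0], 1], [[0.001, 0, 0], [0, 0, 0], 1], [[0.001, 0, 0], [0, 0, 0], 1], [[-0.03, 0, 0], [0, 0, 0], 1], [[-0.08, 0, 0], [0, 0, 0], 1], [[-0.08, 0, 0], [0, 0, 0], 1]], "newtons": 60}}

```text
time_s: 4.22
tcp_pos: [0.4305, 0.2329, 0.1544]
ee_rot: [21.7, 89.5, 20.7]
contact_force: [-0.1, -0.4, -2.6]
finger_gap: 0.147
```

```bash
python3 go.py .495,-.0796,.151,4.6
```

```text
t 4.22 p [0.4305 0.2329 0.1544] jawyaw -0.95 xax [ 0.0078  0.0029 -1.    ] F [-0.1 -0.4 -2.6] gap 0.147 q [ 20. -12. 116.   0.  76.  21.]
(0.495, -0.0796, 0.151, 4.6) shift [ 0.003  -0.3114  0.0697] rot [-0.0969  0.0079 -0.0027] deg 5.6
```

>>> {"fn": "jog_arm", "kwargs": {"commands": [[[0, -0.06, 0.014], [-0.097, 0, 0], 1], [[0, -0.12, 0.028], [-0.097, 0, 0], 1], [[0, -0.18, 0.042], [-0.097, 0, 0], 1], [[0, -0.24, 0.056], [-0.097, 0, 0], 1], [[0, -0.29, 0.066], [-0.097, 0, 0], 1], [[0, -0.312, 0.07], [-0.097, 0, 0], 1], [[0, -0.312, 0.07], [-0.097, 0, 0], 1], [[0, -0.312, 0.07], [-0.097, 0, 0], 1]]}}

```text
time_s: 5.22
tcp_pos: [0.4918, -0.0804, 0.1487]
ee_rot: [148.0, 89.8, 152.6]
contact_force: [-0.5, -0.5, -2.3]
finger_gap: 0.154
```

```bash
python3 go.py .495,-.0796,.12,4.6; python3 - <<'E'
from workcell import capture
import cv2
t=capture("top");s=capture("side")
cv2.imwrite("pics/h_t.png",cv2.resize(t["pixels"][170:260,250:350],(800,600)[:1]+(600,) and (660,594),interpolation=cv2.INTER_CUBIC))
cv2.imwrite("pics/h_s.png",cv2.resize(s["pixels"][150:260,210:330],(648,594),interpolation=cv2.INTER_CUBIC))
E
```

```text
t 5.22 p [ 0.4918 -0.0804  0.1487] jawyaw 4.61 xax [-0.0026  0.0013 -1.    ] F [-0.5 -0.5 -2.3] gap 0.154 q [-18. -10. 115.   0.  75. -22.]
(0.495, -0.0796, 0.12, 4.6) shift [0.0287 0.0005 0.0033] rot [ 0.0001 -0.0025 -0.0016] deg 0.2
```

View pics/h_t.png

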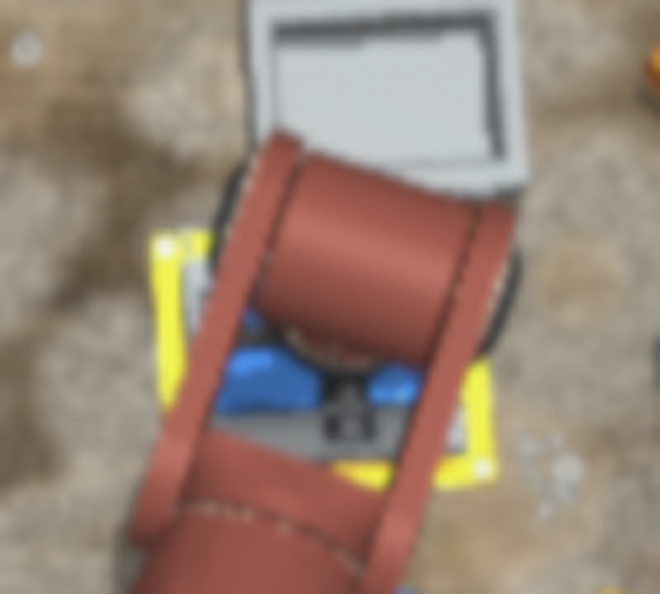

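View pics/h_s.png

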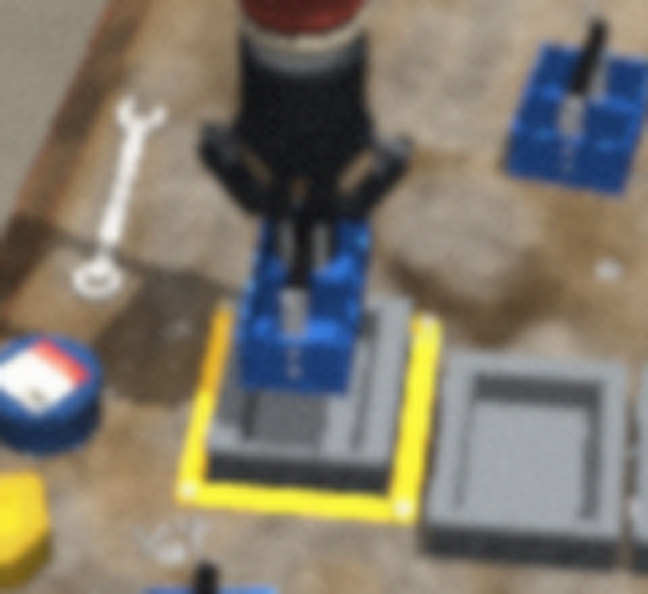

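```bash
python3 - <<'E'
from workcell import capture
from h import *
import go
go.show((.495,-.0796,.115,4.6),(.495,-.0796,.075,4.6))
s=capture("side")
th=np.radians(4.6);R=np.array([[np.cos(th),-np.sin(th)],[np.sin(th),np.cos(th)]])
m,b=blobs(s,(100,90,40),(125,255,255),200)
for k in b:
    x,y,w,h=cv2.boundingRect(k)
    if 235<x<275 and y>170: print(x,y,w,h, cv2.approxPolyDP(k,2,True).reshape(-1,2).tolist())
P=plane(s,[[210+240/5.4,150+389/5.4],[210+347/5.4,150+393/5.4]],.0775)[:,:2]
print(P,(P-[.495,-.0796])@R)
E
```

```text
t 5.33 p [ 0.4922 -0.0801  0.1494] jawyaw 4.67 xax [-1.4e-03  8.0e-04 -1.0e+00] F [ 0.4  0.5 -2.6] gap 0.151 q [-18. -10. 114.   0.  75. -22.]
(0.495, -0.0796, 0.115, 4.6) shift [0.0344 0.0002 0.0029] rot [ 0.0012 -0.0013 -0.0009] deg 0.1
(0.495, -0.0796, 0.075, 4.6) shift [0.0744 0.0002 0.003 ] rot [ 0.0012 -0.0013 -0.0009] deg 0.1
254 190 24 33 [[260, 190], [255, 204], [254, 220], [273, 222], [277, 190], [273, 190], [271, 198], [266, 201], [265, 212], [261, 210], [263, 200]]
[[ 0.4674734  -0.14681496]
 [ 0.53247828 -0.13737942]] [[-0.0328285  -0.06479085]
 [ 0.03272371 -0.06059902]]
```

>>> {"fn": "jog_arm", "kwargs": {"commands": [[[0.02, 0, 0.002], [0, 0, 0], 1], [[0.034, 0, 0.002], [0, 0, 0], 1], [[0.04, 0, 0.002], [0, 0, 0], 1], [[0.045, 0, 0.002], [0, 0, 0], 1], [[0.05, 0, 0.002], [0, 0, 0], 1]]}}

```text
time_s: 6.0
tcp_pos: [0.4951, -0.0812, 0.1005]
ee_rot: [-23.5, 89.9, -18.9]
contact_force: [-0.4, -0.1, -2.3]
finger_gap: 0.151
```

```bash
python3 go.py .494,-.0796,.077,4.6
```

```text
t 6.0 p [ 0.4951 -0.0812  0.1005] jawyaw 4.59 xax [ 8.e-04 -3.e-04 -1.e+00] F [-0.4 -0.1 -2.3] gap 0.151 q [-18.  -6. 116.  -0.  70. -22.]
(0.494, -0.0796, 0.077, 4.6) shift [ 0.0235  0.0017 -0.001 ] rot [-0.0003  0.0008  0.0004] deg 0.1
```

>>> {"fn": "jog_arm", "kwargs": {"commands": [[[0.006, 0, 0], [0, 0, 0], 1], [[0.012, 0, 0], [0, 0, 0], 1], [[0.017, 0, 0], [0, 0, 0], 1], [[0.021, 0, 0], [0, 0, 0], 1], [[0.023, 0, 0], [0, 0, 0], 1]]}}

```text
time_s: 6.62
tcp_pos: [0.4946, -0.0811, 0.077]
ee_rot: [152.3, 90.0, 156.9]
contact_force: [0.5, 0.2, -2.6]
finger_gap: 0.155
```

```bash
python3 go.py .494,-.0796,.075,4.6
```

```text
t 6.62 p [ 0.4946 -0.0811  0.077 ] jawyaw 4.58 xax [-3.e-04  1.e-04 -1.e+00] F [ 0.5  0.2 -2.6] gap 0.155 q [-18.  -4. 117.   0.  67. -22.]
(0.494, -0.0796, 0.075, 4.6) shift [ 0.002   0.0015 -0.0005] rot [-0.0003 -0.0003 -0.0002] deg 0.0
```

>>> {"fn": "jog_arm", "kwargs": {"commands": [[[0.001, 0, 0], [0, 0, 0], 1], [[0.002, 0, 0], [0, 0, 0], 1], [[0.003, 0, 0], [0, 0, 0], 1], [[0.003, 0, 0], [0, 0, 0], 1]]}}

```text
time_s: 7.12
tcp_pos: [0.4949, -0.0812, 0.0745]
ee_rot: [-37.1, 90.0, -32.5]
contact_force: [-0.4, -1.1, -1.4]
finger_gap: 0.154
```

>>> {"fn": "jog_arm", "kwargs": {"commands": [[[0, 0, 0], [0, 0, 0], 0.6], [[0, 0, 0], [0, 0, 0], 0.4], [[0, 0, 0], [0, 0, 0], 0.3], [[-0.03, 0, 0], [0, 0, 0], 0.3], [[-0.09, 0, 0], [0, 0, 0], 0.3], [[-0.15, 0, 0], [0, 0, 0], 0], [[-0.15, -0.06, 0], [0, 0, 0], 0], [[-0.15, -0.12, 0], [0, 0, 0], 0]]}}

```text
time_s: 8.12
tcp_pos: [0.5052, -0.2019, 0.2263]
ee_rot: [-31.7, 89.8, -27.0]
contact_force: [0.7, 0.6, 0.3]
finger_gap: 0.998
```

>>> {"fn": "jog_arm", "kwargs": {"commands": [[[0, -0.06, 0], [0, 0, 0], 0], [[0, -0.12, 0], [0, 0, 0], 0], [[0, -0.18, 0], [0, 0, 0], 0], [[0, -0.24, 0], [0, 0, 0], 0], [[0, -0.24, 0], [0, 0, 0], 0], [[0, -0.24, 0], [0, 0, 0], 0]]}}

```text
time_s: 8.88
tcp_pos: [0.5234, -0.4398, 0.2239]
ee_rot: [107.6, 89.9, 112.1]
contact_force: [0.0, 1.6, 1.0]
finger_gap: 0.997
```

```bash
python3 - <<'E'
from workcell import capture
from h import *
import go
go.show()
t=capture("top");s=capture("side")
cv2.imwrite("pics/f_t.png",t["pixels"])
a=cv2.resize(t["pixels"][195:255,260:340],(400,300),interpolation=cv2.INTER_CUBIC)
b=cv2.resize(s["pixels"][180:270,220:310],(400,400),interpolation=cv2.INTER_CUBIC)
o=np.zeros((400,800,3),np.uint8);o[:300,:400]=a;o[:,400:]=b;cv2.imwrite("pics/f_c.png",o)
cv2.imwrite("pics/f_s.png",s["pixels"])
m,bb=blobs(t,(100,90,40),(125,255,255),380)
for k in bb:
    for z in (.045,.049,.078):
        q=cv2.minAreaRect(plane(t,k.reshape(-1,2).astype(float),z)[:,:2].astype(np.float32)); print(z,np.round(q[0],4),np.round(q[1],4),round(q[2],1))
E
```

```text
t 8.88 p [ 0.5234 -0.4398  0.2239] jawyaw 4.56 xax [-4.e-04  1.e-03 -1.e+00] F [0.  1.6 1. ] gap 0.997 q [-46.  12.  85.   0.  83. -51.]
0.045 [ 0.4871 -0.3318] [0.0779 0.1203] 12.1
0.049 [ 0.4867 -0.3311] [0.0777 0.12  ] 12.1
0.078 [ 0.4836 -0.3255] [0.0763 0.1179] 12.1
0.045 [0.628  0.2294] [0.1088 0.0886] 85.0
0.049 [0.6272 0.2288] [0.1086 0.0884] 85.0
0.078 [0.6216 0.2246] [0.1067 0.0868] 85.0
0.045 [ 0.9828 -0.1103] [0.3164 0.207 ] 90.0
0.049 [ 0.9811 -0.1101] [0.3156 0.2065] 90.0
0.078 [ 0.9694 -0.1084] [0.3101 0.2029] 90.0
```

View pics/f_c.png

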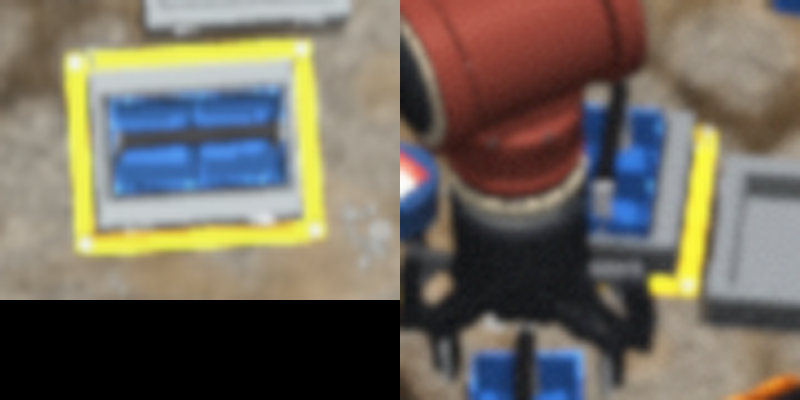

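View pics/f_t.png

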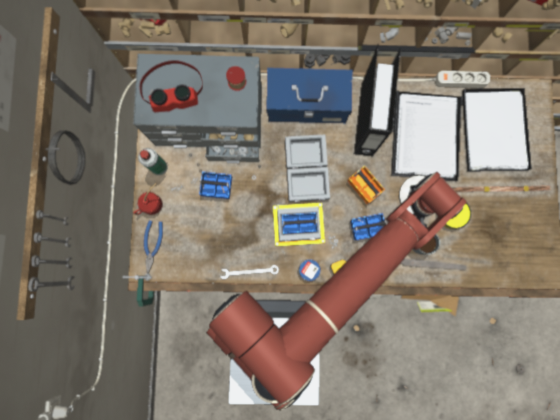

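View pics/f_s.png

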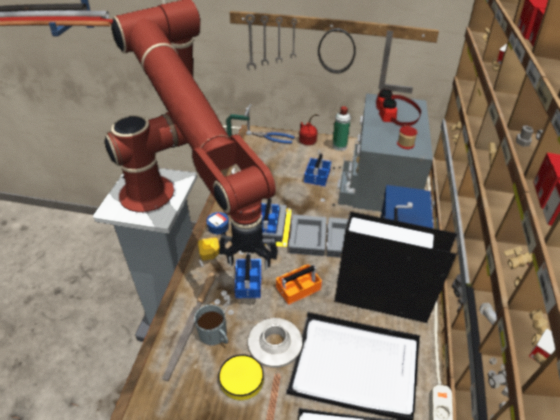

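>>> {"fn": "jog_arm", "kwargs": {"commands": [[[-0.06, 0, 0], [0, 0, 0], 0], [[-0.12, 0.05, 0], [0, 0, 0], 0], [[-0.12, 0.11, 0], [0, 0, 0], 0], [[-0.12, 0.17, 0], [0, 0, 0], 0], [[-0.12, 0.23, 0], [0, 0, 0], 0], [[-0.12, 0.29, 0], [0, 0, 0], 0], [[-0.12, 0.35, 0], [0, 0, 0], 0], [[-0.12, 0.41, 0], [0, 0, 0], 0]]}}

```text
time_s: 9.98
tcp_pos: [0.4895, -0.0282, 0.3447]
ee_rot: [-6.7, 89.9, -2.0]
contact_force: [1.1, 0.3, 1.0]
finger_gap: 0.999
```

>>> {"fn": "jog_arm", "kwargs": {"commands": [[[0, 0.06, 0], [0, 0, 0], 0], [[0, 0.12, 0], [0, 0, 0], 0], [[0, 0.18, 0], [0, 0, 0], 0], [[0, 0.22, 0], [0, 0, 0], 0], [[0, 0.22, 0], [0, 0, 0], 0], [[0, 0.22, 0], [0, 0, 0], 0]]}}

```text
time_s: 10.72
tcp_pos: [0.4725, 0.1882, 0.3445]
ee_rot: [-31.4, 90.0, -26.8]
contact_force: [0.2, 0.5, 0.3]
finger_gap: 0.997
```

```bash
python3 - <<'E'
from workcell import capture
from h import *
import go
go.show()
s=capture("side")
# predicted pts if home: frame-rel rim corners z .049, bar-end z .082
th=np.radians(4.6);R=np.array([[np.cos(th),-np.sin(th)],[np.sin(th),np.cos(th)]]);cen=[.495,-.0805]
im=cv2.resize(s["pixels"][180:270,220:320],(800,720)[:1]+(720,),interpolation=cv2.INTER_CUBIC)
cv2.imwrite("pics/e_s.png",cv2.resize(im,(660,594)))
for nm,a,b,z in (("rim",-.034,-.063,.049),("rim",.034,-.063,.049),("rim",.034,.063,.049),("rim",-.034,.063,.049),("bar",0,-.063,.082),("bar",0,.063,.082)):
    u=proj(s,[[*(np.array(cen)+R@[a,b]),z]])[0]; print(nm,u.round(1),((u-[220,180]+.5)*6.6).round())
E
```

```text
t 10.72 p [0.4725 0.1882 0.3445] jawyaw 4.66 xax [ 5.e-04 -3.e-04 -1.e+00] F [0.2 0.5 0.3] gap 0.997 q [ 13. -15. 101.  -0.  95.   9.]
rim [254.4 227.8] [230. 319.]
rim [274.5 229.5] [363. 330.]
rim [278.7 204.1] [391. 162.]
rim [259.7 202.5] [265. 152.]
bar [264.3 221.7] [295. 279.]
bar [269.1 196.4] [327. 111.]
```

View pics/e_s.png

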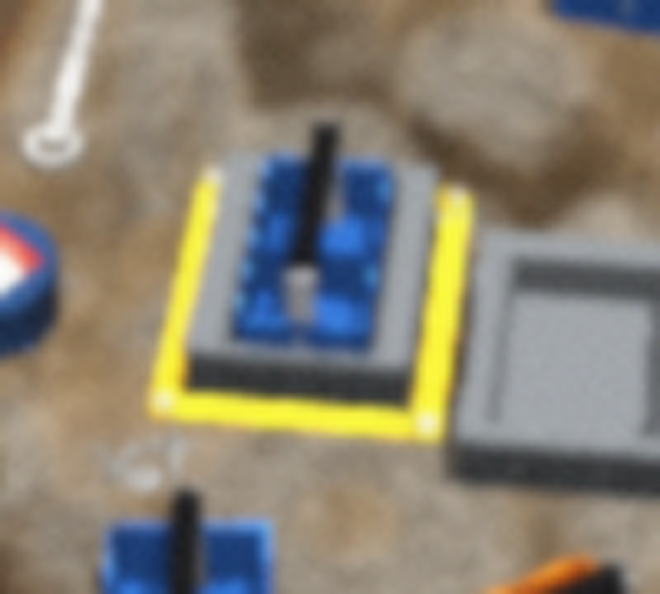

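```bash
python3 - <<'E'
from workcell import r
print(r.close_job(), r.read_state()["time_s"])
E
```

```text
the job is handed in; nothing more can be done
the job is handed in; nothing more can be done
```

The tray that fits is tray_a, the long narrow one at top-view pixel (213,240). It is down on the floor of the framed case's pocket, level and released, and the job is handed in at about 11 s on the robot's clock.

- **Which tray:** I measured the framed pocket in both camera views first. Its width and length matched tray_a (about 73 x 131 mm), so I tried that one first. It went in with no measurable resistance, so I never had to try tray_b or tray_c.
- **Depth:** the gripper let go 3.8 mm higher than where it had picked the tray up from the bench, against a pocket floor 4 mm up. The wrist force eased by about 1.2 N as the tray touched down.
- **Last pictures:** in the final side view the tray looks level, with its rim just above the case all round. Its rim and bar lie within a few millimetres of where they should be when fully home. In the top and side views taken just after release, tray_b and tray_c stand upright on the bench where they started, and nothing else appears to have moved.
- **Disagreement:** the two cameras differed by about 2 mm on where the pocket centre lies, within the stated calibration. I aimed between them.

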